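# Stock the fastener carousel and hold the bolt jar at the front

### The arm

A 6-joint arm with a two-finger parallel gripper is mounted at the origin on the work surface. World frame = base frame: x ahead of the robot, y to its left, z up, the work surface at z = 0. Lengths are in mm, angles in rad, forces in N, time in s.
With the tool pointing down it reaches from about 350 to 775 mm from the base axis. Payload 7.3 kg.
Tool frame: the origin (TCP) lies midway between the tips of the shut fingers; the grasp point (between the pads) lies 19 mm behind it (bot.grip_depth is the distance from the TCP to the grasp point, in mm); z points along the fingers, x is the direction in which the jaws open and shut, and the axes are right-handed (so a half turn about z gives the same grasp; the last joint's range is limited). The gripper opens to 92 mm and grips with 3 to 60 N. Pads are 19 mm wide; open, the fingers measure 130 mm over their backs; the gripper's body (75 mm by 190 mm) begins 47 mm behind the grasp point.
Start: joints at [-1.416, 0.342, 1.524, -0, 1.275, -0.146], TCP at [155.572, -501.44, 226.741] pointing down, gripper open.
Joint ranges: [-2.53, 2.53], [-0.77, 2.02], [0.04, 2.7], [-1, 4.14], [0.28, 2.66], [-3.11, 3.11]. Speed limits (rad/s): [2.57, 2.57, 3.14, 3.14, 3.14, 3.14].

### API

Orientations are given as [roll, pitch, yaw] about the fixed x, y, z axes, in that order (R = Rz(yaw) Ry(pitch) Rx(roll)).
In Python, from plant import bot gives the robot as it stands. The module is installed in compiled form; this text tells all that it offers.
- The arm moves only by the shell command python3 -m inch 'ROWS'. ROWS is JSON, a list that holds one entry, the list of rows, each a list of 7 numbers: the shift along the tool's x, y, z each as a share of 0.2 m, from -1 to 1, then the turn, a rotation vector about the tool's x, y, z each as a share of 45 degrees, from -1 to 1, then the closure, from -1 (fully open) to 1 (shut), so that 0 is half open. A call has exactly 10 rows; each row is the pose to reach, as a shift and turn from the pose commanded when the call began, along the tool's axes at that moment; what a row does not reach only later rows make up. A row lasts 1/8 s, in which the tool goes at most 62.5 mm and 10.7 degrees, less where a joint would pass 70% of its speed; a pose out of reach is approached as far as the arm can. A call with a number of a shift or a turn outside -1 to 1 is refused whole. A call with a gripper value outside its range is refused whole. The fingers move at their own pace and stop on an object; the grip force is fixed at half the most. Time passes only in rows, so rows that repeat a pose let the fingers close, or fill a call up. It gives the time, the measured TCP pose, the force and the opening at its end, in the units of the state.
- bot.get_obs(): the state, without advancing time (a new reading comes with each control period).
- bot.capture(name): name is "scene" or "side" or "wrist"; returns the picture (420x560x3 uint8, red, green, blue); there is no depth.
- bot.camera_params(name): a dict with "fx", "fy", "cx", "cy" (pixels), "R" (3x3) and "t" (3): a world point X has camera coordinates R X + t; the wrist camera has in their place "T_tool_cam" (4x4, takes a point from camera to tool coordinates, whose origin is the TCP and whose axes are the tool frame's). Camera axes: x right, y down, z forward; pixel columns grow to the right and rows downward; lengths in mm; the calibration is good to about 2 mm. A picture is of the moment at which its call begins: read the wrist's pose just before it. camera_params takes no time and is no camera call.
- bot.close_job(): hands the job in, once; it reports no verdict.
The state is a dict: "time": time; "joint_positions": joint angles; "dq": joint speeds; "tau": joint torques, N m; "tool_pos": TCP position; "tcp_rot": TCP orientation; "contact_force": force on the tool from outside, world axes, zero at the start; "moment": the same for the moment, N m; "grip_width": finger opening in mm.
Only numpy, scipy, OpenCV 4.12 (cv2) and the standard library are available. Lean on these libraries where they do the work, as an engineer would, in place of code of your own. Each camera call takes 0.05 s, during which the arm holds its last target.

### The job

First stand the loose jar with the bolt on its lid and the small closed carton upright, side by side, in the open cardboard box on the fastener carousel, and let go of them. Then turn the carousel until that jar is at the front, in line with the pointer tab of the fixed base, and finish while still gripping the carousel's central turning bar in the fingers to hold it still there. Leave the other things on the bench where they are.

Things in the scene. Friction and masses are not known exactly. Their poses are not given: they have to be found in the camera images.
- bolt_jar: loose clear jar of screws, 56 mm diameter, 90 mm high to the top of its flat metal lid (lid 18 mm deep, same diameter); a dark hex bolt stands upright on the middle of the lid, 20 mm across its head and rising 30 mm above the lid. About 0.35 kg (varies). Origin: centre of the underside, z up
- carton: loose closed cardboard carton, 54 x 54 mm square and 88 mm high, stiff, about 0.3 kg (varies). Origin: centre of the underside, z up, x and y square to its sides
- bin_floor (a point): centre of the inner floor of the open cardboard box fixed on the turntable, 34 mm above the bench; turns with it. z up, x points radially out from the carousel's axis, 108 mm away. Inside 62 mm (x) by 120 mm (y), walls 4 mm thick, 45 mm high. Jar and carton fit side by side along y, either order, centres near y = +30 and -30 mm, 3 to 4 mm spare each side in x
- carousel: the turning part. Origin on its axis at bench height, x towards the box. Disc of 160 mm radius, top 30 mm above the bench. It turns without end either way with light friction (0.05 N m) and stays where left. Three flat-lidded jars (56 mm wide, lids 120 mm above the bench) are fixed on it 108 mm from the axis, at 106, 180 and 254 degrees from the box
- turnbar (a point): centre of the black turning bar on the carousel's axis, fixed to the turntable and turning with it: 14 mm thick along its x, 70 mm long along its y, 30 mm high; this point is 120 mm above the bench (bar from 105 to 135 mm), z up, x the same way as bin_floor's x
- base: fixed foot of the carousel, under the turntable. Origin on the carousel's axis at bench height, z up. A 20 mm wide aluminium pointer tab sticks out from under the turntable along its -x, out to 200 mm from the axis, more or less towards the robot: a jar on the axis' -x side, over the line of the tab, is at the front
- plain_jar: second loose jar, same 56 mm diameter and 90 mm height as bolt_jar but with a bare flat lid; bystander. Origin: centre of underside, z up
- paper_cup: open white paper cup, 95 mm high, 72 mm across the rim; bystander. Origin: centre of underside
- tape_roll: roll of grey tape lying flat, 96 mm across, 48 mm high; bystander. Origin: centre of underside
- spanner: steel spanner lying on the bench; bystander. Origin on its underside, long axis x
- driver: screwdriver lying on the bench; bystander. Origin on its underside, long axis x
- strap_hinge: flat steel hinge, 145 x 35 mm, lying on the bench; bystander. Origin on its underside, long axis x
Mind the look-alikes: they are no part of the job. Several things look just like the carton: the one meant starts nearest to the robot's base.

How it is judged (in metres and radians):
On the way, in this order (a step that is already met when the one before it is completed fails the run):
1. the bolt jar and the carton both stand upright on the floor of the carousel's box and are let go (x of bolt_jar in the frame of bin_floor between -0.012 and 0.012 m and y of bolt_jar in the frame of bin_floor between -0.042 and 0.042 m and z of bolt_jar in the frame of bin_floor between -0.006 and 0.01 m and angle between each of bolt_jar, carton's own z axis and vertical below 0.12 rad and x of carton in the frame of bin_floor between -0.012 and 0.012 m and y of carton in the frame of bin_floor between -0.042 and 0.042 m and z of carton in the frame of bin_floor between -0.006 and 0.01 m and contact force between the fingers and bolt_jar below 0.1 N and contact force between the fingers and carton below 0.1 N), for 0.2 s.
2. the bolt jar is at the front, in line with the pointer tab, while the fingers grip the turning bar (x of bolt_jar in the frame of base below -0.08 m and y of bolt_jar in the frame of base between -0.018 and 0.018 m and contact force between the fingers and carousel above 1.5 N and distance between the grasp point and turnbar below 0.045 m), for 0.2 s.
At the end, for the whole second after the job is handed in: Jar, carton upright (0.12 rad) on box floor (10 mm), within 12 mm of its middle x and 42 mm y, untouched; jar on the tab side, within 18 mm of the tab line; fingers press the carousel with over 1.5 N, grasp point within 45 mm of the bar; carousel still (0.1 rad/s, jar 0.02 m/s) (all of step 1 and all of step 2 and angular speed of carousel below 0.1 rad/s and linear speed of bolt_jar below 0.02 m/s); the arm keeps its last pose, push and grip.
It fails at once if a bystander on the bench is moved more than 30 mm (distance of any of plain_jar, paper_cup, tape_roll, spanner, driver, strap_hinge from where it was at the start of the episode above 0.03 m).
It also fails if it takes over 72 s, if anything falls off the work surface, if the arm or the gripper's body presses on something with over 40 N, if the wrist force passes 120 N, or if a joint passes its speed limit or range.

## Working session

There is one attempt and no reset: what is moved stays moved. The work goes in short steps, Python scripts to look and compute and a shell command to move; the robot and the scene stay as the last step left them, time stands still between calls to the robot, and variables do not carry over. Pictures are saved under pics/ and viewed, and the job is handed in when it is done.

```bash
mkdir -p pics; ls; cat > h.py <<'E'
import numpy as np,cv2
from plant import bot
from scipy.spatial.transform import Rotation as Ro
def snap(name,fn):
    im=bot.capture(name); cv2.imwrite('pics/'+fn,im[:,:,::-1]); return im
E
python3 - <<'E'
from h import *
o=bot.get_obs();print(o)
for n in('scene','side','wrist'):
    snap(n,n+'0.png');print(n,bot.camera_params(n))
E
```

```text
pics
{'time': 0.0, 'joint_positions': array([-1.41602043e+00,  3.42738710e-01,  1.52503451e+00, -2.70543409e-06,
        1.27539459e+00, -1.45989927e-01]), 'dq': array([ 0.00168317, -0.00170886,  0.00103386, -0.00154136,  0.00126457,
        0.0013727 ]), 'tau': array([ 2.22794872e-03, -4.31242740e+01, -2.44216043e+01,  7.19704223e-02,
        5.60383976e-02, -1.19293009e-04]), 'tool_pos': array([ 155.49308282, -501.01077411,  226.03056455]), 'tcp_rot': array([-3.14136607e+00,  1.55877797e-03, -1.27002954e+00]), 'contact_force': array([ 1.24650453,  0.76670061, -0.26414904]), 'moment': array([0.02082682, 0.04479239, 0.0237088 ]), 'grip_width': 91.88217999561832}
scene {'fx': 432.1762002525023, 'fy': 432.1762002525023, 'cx': 283.1218348429996, 'cy': 212.89344005926117, 'R': array([[-0.72400506,  0.68979199,  0.00191783],
       [ 0.52230699,  0.55002478, -0.65166567],
       [-0.45056862, -0.47080755, -0.7585039 ]]), 't': array([ 368.72937193, -229.64039546, 1864.68691999])}
side {'fx': 412.44938252378824, 'fy': 412.44938252378824, 'cx': 276.3853702673462, 'cy': 209.12023684464273, 'R': array([[ 0.78107941, -0.6242926 , -0.01317964],
       [-0.41903323, -0.50838856, -0.75229796],
       [ 0.46295367,  0.59312716, -0.65869118]]), 't': array([-406.57028642,  295.199383  ,  977.55455406])}
wrist {'fx': 311.3145964736163, 'fy': 311.3145964736163, 'cx': 283.03504000445827, 'cy': 208.66507946148755, 'T_tool_cam': array([[ 9.99999658e-01,  8.16365160e-04, -1.34644265e-04,
        -1.42951214e+00],
       [-7.45825129e-04,  9.59854864e-01,  2.80496137e-01,
        -7.59113348e+01],
       [ 3.58226227e-04, -2.80495941e-01,  9.59855145e-01,
        -1.59253077e+02],
       [ 0.00000000e+00,  0.00000000e+00,  0.00000000e+00,
         1.00000000e+00]])}
```

View pics/scene0.png

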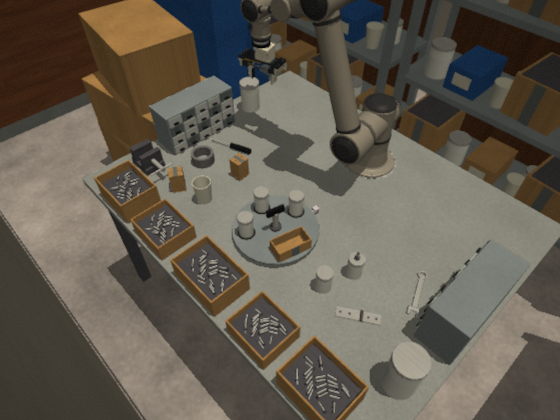

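View pics/side0.png

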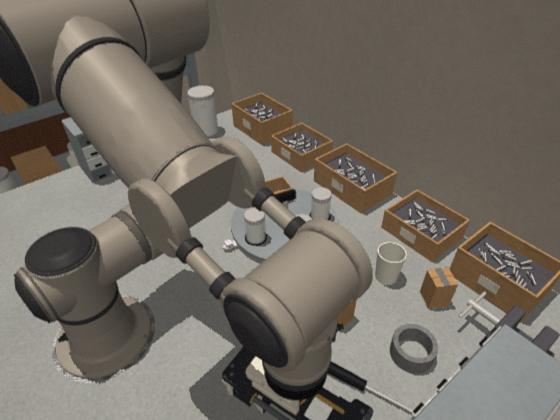

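View pics/wrist0.png

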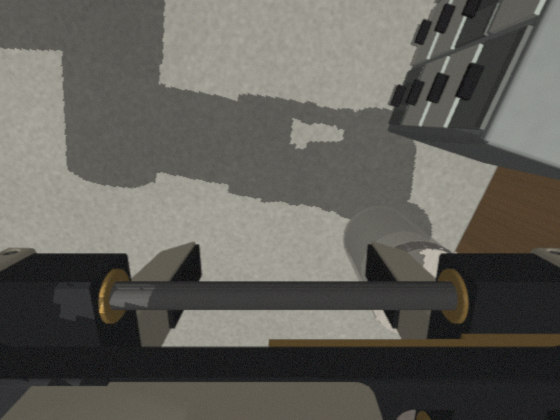

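```bash
python3 - <<'E'
import cv2
im=cv2.imread('pics/scene0.png')
cv2.imwrite('pics/c1.png',cv2.resize(im[140:300,215:385],None,fx=4.7,fy=3.7*4.7/4.7 if 0 else 3.7,interpolation=cv2.INTER_CUBIC))
cv2.imwrite('pics/c2.png',cv2.resize(im[140:210,150:270],None,fx=6,fy=6,interpolation=cv2.INTER_CUBIC))
E
```

```text
(no output)
```

View pics/c1.png

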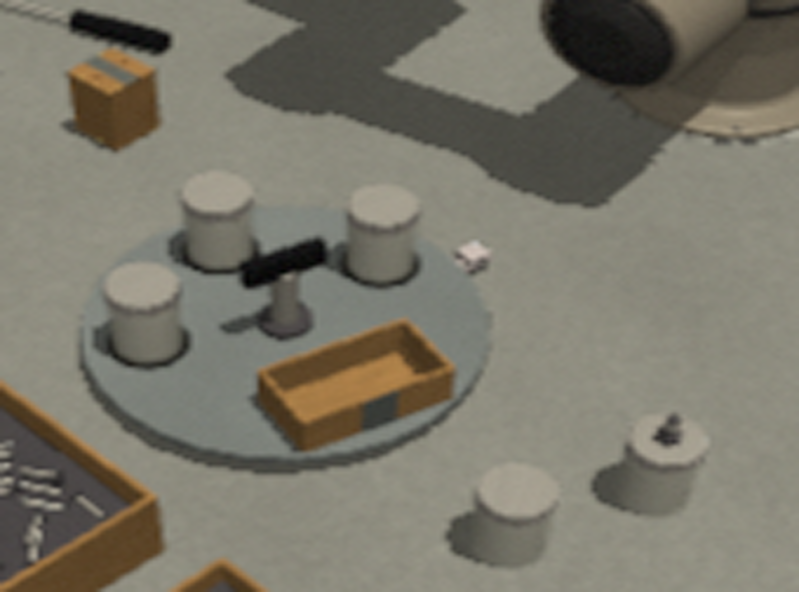

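View pics/c2.png

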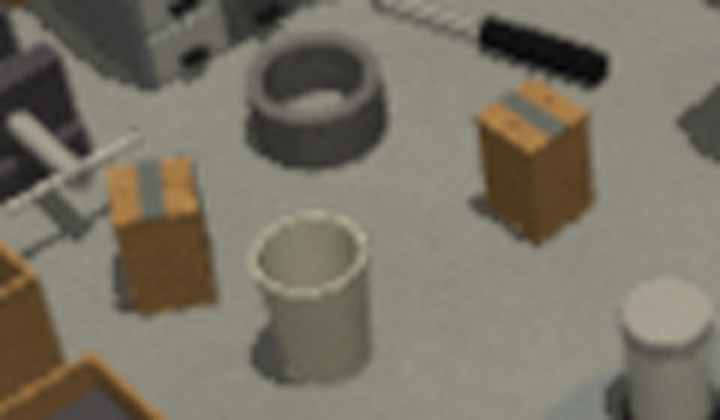

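```bash
cat >> h.py <<'E'
def px(name,uv,z,o=None):
    p=bot.camera_params(name); d=np.array([(uv[0]-p['cx'])/p['fx'],(uv[1]-p['cy'])/p['fy'],1.])
    if 'R' in p: R=p['R'].T; c=-R@p['t']
    else:
        o=o or bot.get_obs(); Rt=Ro.from_euler('xyz',o['tcp_rot']).as_matrix(); T=p['T_tool_cam']
        R=Rt@T[:3,:3]; c=Rt@T[:3,3]+o['tool_pos']
    v=R@d; return c+v*(z-c[2])/v[2]
E
python3 - <<'E'
from h import *
np.set_printoptions(precision=1,suppress=True)
def c1(u,v):return(215+u/4.7,140+v/3.7)
def c2(u,v):return(150+u/6,140+v/6)
for n,u,z in [('cartA L',c2(479,120),88),('T',c2(533,82),88),('R',c2(590,118),88),('F',c2(537,155),88),('Fbot',c2(540,243),0),
 ('cartB L',c2(118,208),88),('cartB',c2(200,200),88),('bjar lid',c1(667,440),90),('bolt',c1(673,417),120),('pjar',c1(516,492),90),('cup rim',c2(309,254),95),('tape',c2(316,77),48),
 ('bar',c1(284,258),135),('barL',c1(244,267),135),('barR',c1(323,244),135),('tab',c1(473,255),10),
 ('jar1',c1(144,287),120),('jar2',c1(217,193),120),('jar3',c1(383,206),120),
 ('boxTL',c1(258,375),77),('boxTR',c1(404,322),77),('boxBR',c1(454,372),77),('boxBL',c1(303,432),77)]:
    X=px('scene',u,z);print(n,np.round(u,1),X,np.hypot(*X[:2]))
E
```

```text
cartA L [229.8 160. ] [ 490.6 -329.5   88. ] 590.9586090342041
T [238.8 153.7] [ 440.1 -333.9   88. ] 552.4090565020831
R [248.3 159.7] [ 435.5 -280.    88. ] 517.7463302006269
F [239.5 165.8] [ 484.3 -276.7   88. ] 557.773965620899
Fbot [240.  180.5] [ 483.7 -284.5    0. ] 561.1255477320652
cartB L [169.7 174.7] [ 712.8 -424.8   88. ] 829.775523599567
cartB [183.3 173.3] [ 670.1 -394.4   88. ] 777.5378690375658
bjar lid [356.9 258.9] [491.4 332.2  90. ] 593.1497994096169
bolt [358.2 252.7] [488.5 330.  120. ] 589.5014976593864
pjar [324.8 273. ] [607.8 296.5  90. ] 676.2858376503123
cup rim [201.5 182.3] [ 651.8 -299.7   95. ] 717.4116573746713
tape [202.7 152.8] [ 520.4 -479.5   48. ] 707.6575558939753
bar [275.4 209.7] [565.8  20.2 135. ] 566.1457529683812
barL [266.9 212.2] [594.7   8.2 135. ] 594.7073699265402
barR [283.7 205.9] [532.8  27.4 135. ] 533.5262999470613
tab [315.6 208.9] [377.3  43.2  10. ] 379.7502278896721
jar1 [245.6 217.6] [656.2 -34.  120. ] 657.0443983840617
jar2 [261.2 192.2] [536.8 -87.3 120. ] 543.8656137972778
jar3 [296.5 195.7] [455.9  13.6 120. ] 456.0893970214099
boxTL [269.9 241.4] [643.5  75.   77. ] 647.8713431552195
boxTR [301. 227.] [521.7 103.9  77. ] 531.9161872662298
boxBR [311.6 240.5] [537.4 171.   77. ] 563.9371621724839
boxBL [279.5 256.8] [663.6 144.1  77. ] 679.1149124998677
```

Look-alikes: carton A at scene px (239,167), carton B at (177,179). A is 554 mm from the base and B about 800 mm, so A is the one meant, and the enlarged crop c2 confirms it. The jar with the dark bolt is at (357,262), and the plain jar without a bolt is at (325,276). I'll move towards the carton and check it with the wrist camera.

```bash
cat >> h.py <<'E'
def goal(x,y,z,yawdeg):
    o=bot.get_obs(); Rt=Ro.from_euler('xyz',o['tcp_rot'])
    d=Rt.inv().apply(np.array([x,y,z])-o['tool_pos'])/200
    Rg=Ro.from_euler('xyz',[np.pi,0,np.radians(yawdeg)])
    r=(Rt.inv()*Rg).as_rotvec(degrees=True)/45
    print('shift',np.round(d,4),'turn',np.round(r,4),'yaw now',np.round(np.degrees(o['tcp_rot'][2]),2),'t',o['time'])
E
python3 -c "
from h import *
goal(560,-300,280,-85)"
```

```text
shift [-0.3617 -2.2296 -0.2682] turn [-0.      0.0014  0.2718] yaw now -72.77 t 0.15
```

```bash
python3 -c "
from h import *
goal(463,-305,260,-85)"
```

```text
shift [-0.4814 -1.7589 -0.1681] turn [-0.      0.0014  0.2718] yaw now -72.77 t 0.15
```

```bash
python3 -m inch '[[[-0.2,-0.3,-0.1,0,0,0,-1],[-0.25,-0.6,-0.15,0,0,0,-1],[-0.3,-0.9,-0.17,0,0,0,-1],[-0.35,-1,-0.17,0,0,0.1,-1],[-0.4,-1,-0.17,0,0,0.27,-1],[-0.4,-1,-0.17,0,0,0.27,-1],[-0.4,-1,-0.17,0,0,0.27,-1],[-0.4,-1,-0.17,0,0,0.27,-1],[-0.4,-1,-0.17,0,0,0.27,-1],[-0.4,-1,-0.17,0,0,0.27,-1]]]'
python3 -c "
from h import *
goal(463,-305,260,-85)"
```

```text
time: 1.4
tool_pos: [322.7, -366.0, 260.7]
tcp_rot: [3.142, 0.0, -1.482]
contact_force: [0.5, 0.3, -0.1]
grip_width: 92.1
shift [-0.2416 -0.7256  0.0033] turn [0.     0.     0.0018] yaw now -84.92 t 1.4
```

```bash
python3 -m inch '[[[-0.1,-0.25,0,0,0,0,-1],[-0.2,-0.5,0,0,0,0,-1],[-0.24,-0.72,0,0,0,0,-1],[-0.24,-0.725,0,0,0,0,-1],[-0.24,-0.725,0,0,0,0,-1],[-0.24,-0.725,0,0,0,0,-1],[-0.24,-0.725,0,0,0,0,-1],[-0.24,-0.725,0,0,0,0,-1],[-0.24,-0.725,0,0,0,0,-1],[-0.24,-0.725,0,0,0,0,-1]]]'
python3 -c "
from h import *
print(bot.get_obs()['tool_pos'],bot.get_obs()['tcp_rot']);snap('wrist','w1.png');snap('scene','s1.png')"
```

```text
time: 2.65
tool_pos: [463.0, -305.2, 260.8]
tcp_rot: [-3.142, -0.0, -1.482]
contact_force: [0.5, -0.7, -0.8]
grip_width: 91.7
[ 463.01008192 -305.15954191  260.77119424] [-3.14155587e+00 -1.50141600e-04 -1.48209654e+00]
```

View pics/w1.png

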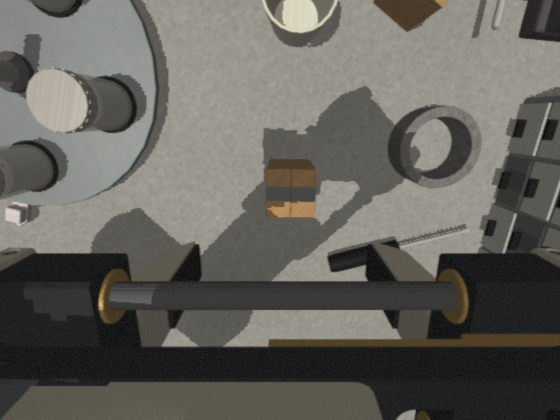

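View pics/s1.png

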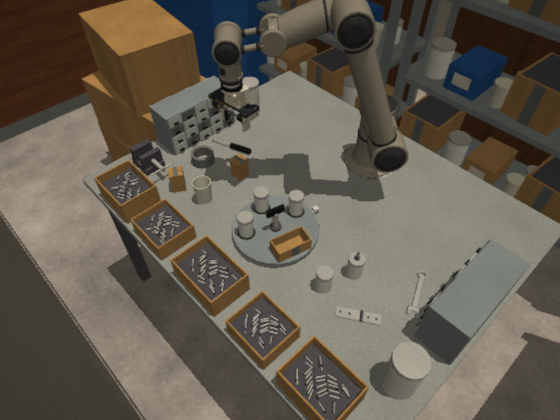

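```bash
python3 - <<'E'
import cv2
im=cv2.imread('pics/w1.png')
cv2.imwrite('pics/c3.png',cv2.resize(im[150:230,240:340],None,fx=7,fy=7,interpolation=cv2.INTER_CUBIC))
E
```

```text
(no output)
```

View pics/c3.png

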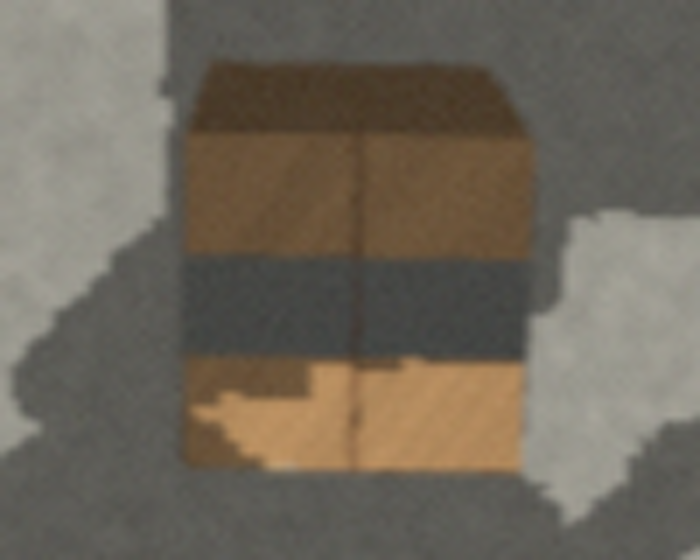

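```bash
python3 - <<'E'
from h import *
np.set_printoptions(precision=1,suppress=True)
P=[px('wrist',(240+u/7,150+v/7),88) for u,v in [(187,133),(535,137),(523,470),(183,468)]]
for p in P:print(p)
print(np.mean(P,0))
e=[P[1]-P[0],P[2]-P[3],P[3]-P[0],P[2]-P[1]]
for v in e:print(np.linalg.norm(v),np.degrees(np.arctan2(v[1],v[0])))
m=np.mean(P,0);goal(m[0],m[1],58,-85)
E
```

```text
[ 484.1 -284.2   88. ]
[ 488.3 -337.3   88. ]
[ 434.9 -341.8   88. ]
[ 430.4 -287.6   88. ]
[ 459.4 -312.7   88. ]
53.27099979865181 -85.53495906017754
54.39115785012383 -85.22558923058587
53.83851168067534 -176.39848438606646
53.53959815902864 -175.20537423684553
shift [0. 0. 1.] turn [-0. -0.  0.] yaw now -84.92 t 2.75
```

```bash
python3 -c "
from h import *
goal(459.4,-312.7,58,-85.4)"
```

```text
shift [0.036  0.0216 1.0136] turn [-0.     -0.0001  0.0107] yaw now -84.92 t 2.75
```

```bash
python3 -m inch '[[[0.036,0.022,0.25,0,0,0.01,-1],[0.036,0.022,0.5,0,0,0.01,-1],[0.036,0.022,0.75,0,0,0.01,-1],[0.036,0.022,0.95,0,0,0.01,-1],[0.036,0.022,1,0,0,0.01,-1],[0.036,0.022,1,0,0,0.01,-1],[0.036,0.022,1,0,0,0.01,1],[0.036,0.022,1,0,0,0.01,1],[0.036,0.022,1,0,0,0.01,1],[0.036,0.022,1,0,0,0.01,1]]]'
python3 -c "
from h import *
snap('wrist','w2.png');goal(500,-250,230,-104.6)"
```

```text
time: 4.0
tool_pos: [459.4, -312.8, 61.1]
tcp_rot: [-3.141, -0.001, -1.49]
contact_force: [-0.6, 0.1, -0.4]
grip_width: 56.3
shift [-0.2965 -0.2278 -0.845 ] turn [-0.0007 -0.001   0.4276] yaw now -85.36 t 4.05
```

View pics/w2.png

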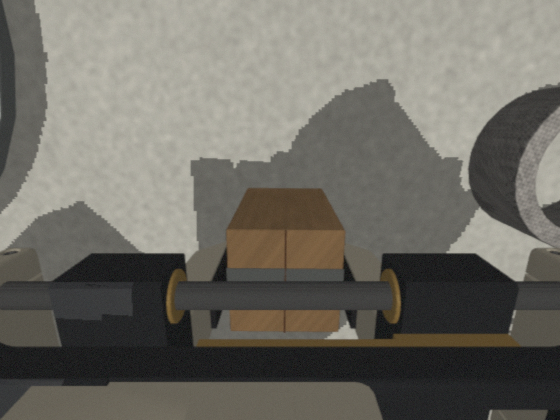

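```bash
python3 -m inch '[[[0,0,0,0,0,0,1],[0,0,0,0,0,0,1],[0,0,0,0,0,0,1],[0,0,-0.3,0,0,0,1],[0,0,-0.6,0,0,0,1],[-0.25,-0.1,-0.85,0,0,0.1,1],[-0.5,-0.2,-0.9,0,0,0.2,1],[-0.75,-0.3,-0.9,0,0,0.3,1],[-1,-0.3,-0.9,0,0,0.43,1],[-1,-0.3,-0.9,0,0,0.43,1]]]'
python3 -c "
from h import *
goal(580,40,270,-104.6)"
```

```text
time: 5.3
tool_pos: [502.0, -104.9, 239.8]
tcp_rot: [3.138, 0.001, -1.824]
contact_force: [-0.0, 0.1, -4.3]
grip_width: 53.6
shift [-0.7991 -0.1961 -0.1508] turn [0.004  0.0014 0.0026] yaw now -104.48 t 5.3
```

```bash
python3 -m inch '[[[-0.3,0,-0.1,0,0,0,1],[-0.6,0,-0.2,0,0,0,1],[-0.9,0,-0.2,0,0,0,1],[-1,0,-0.2,0,0,0,1],[-1,0,-0.2,0,0,0,1],[-1,0,-0.2,0,0,0,1],[-1,0,-0.2,0,0,0,1],[-1,0,-0.2,0,0,0,1],[-1,0,-0.2,0,0,0,1],[-1,0,-0.2,0,0,0,1]]]'
python3 -c "
from h import *
o=bot.get_obs();print(o['tool_pos'],o['tcp_rot']);snap('wrist','w3.png')"
```

```text
time: 6.55
tool_pos: [553.8, 84.8, 280.8]
tcp_rot: [-3.141, -0.0, -1.828]
contact_force: [-0.5, 0.5, -2.7]
grip_width: 53.7
[553.75952034  84.77439118 280.78076281] [-3.14139736e+00 -7.01754821e-05 -1.82789213e+00]
```

View pics/w3.png

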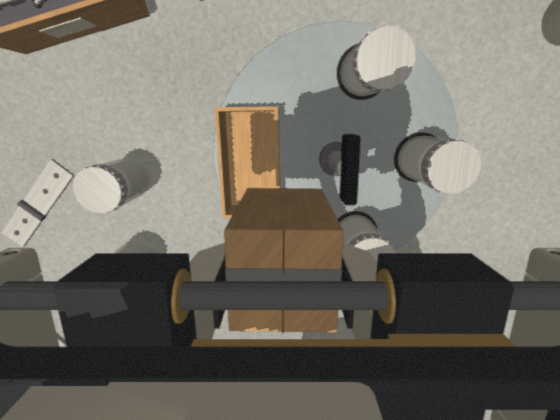

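```bash
python3 - <<'E'
import cv2
im=cv2.imread('pics/w3.png')
cv2.imwrite('pics/c4.png',cv2.resize(im[95:225,205:375],None,fx=4.6,fy=4.6,interpolation=cv2.INTER_CUBIC))
E
```

```text
(no output)
```

View pics/c4.png

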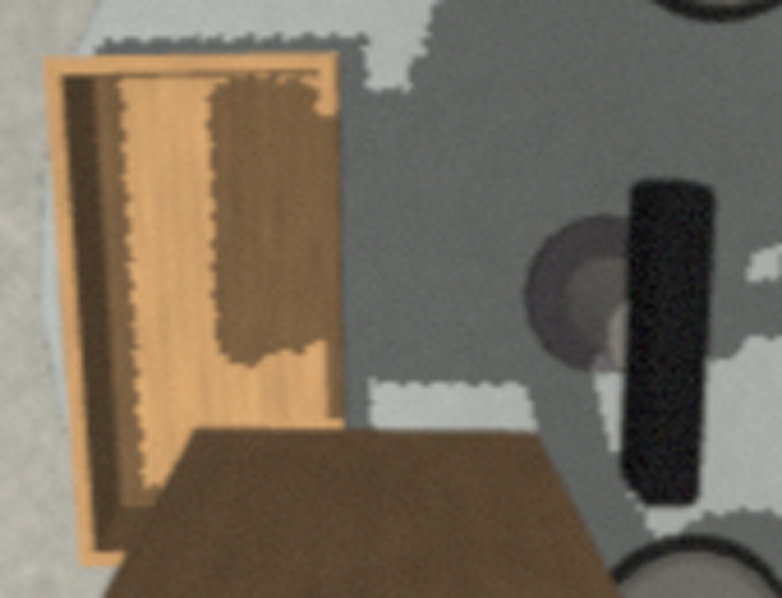

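```bash
python3 - <<'E'
from h import *
o=bot.get_obs()
c=lambda u,v:(205+u/4.6,95+v/4.6)
f=lambda u,v,z:px('wrist',c(u,v),z,o)[:2]
ang=lambda v:np.degrees(np.arctan2(v[1],v[0]))
TL,TR,BL,Rm=[f(*p,79) for p in [(44,58),(339,53),(82,563),(345,428)]]
print('TL TR BL',TL,TR,BL, np.linalg.norm(TL-TR),np.linalg.norm(TL-BL))
print('x dir',ang(TL-TR),'y dir',ang(TL-BL)+180,ang(TR-Rm)+180)
print('box ctr',(TR+BL)/2)
b1,b2=f(682,183,135),f(662,505,135); r1,r2=f(714,200,135),f(699,490,135)
print('bar ctr',(b1+b2)/2,np.linalg.norm(b1-b2),ang(b1-b2)+180,ang(r1-r2)+180)
for n,p in [('j2',(452,166)),('j1',(385,57))]: print(n,px('wrist',p,120,o))
E
```

```text
TL TR BL [656.23984259 137.49166921] [639.40835105  68.73670802] [532.57453504 167.59628954] 70.78519474717939 127.27684964841157
x dir 76.24429226633436 y dir 166.31825190643627 166.06157390367426
box ctr [585.99144304 118.16649878]
bar ctr [561.075127    15.02624961] 69.36307144695894 165.29287944292312 166.27257829030506
j2 [536.47859558 -89.11006471 120.        ]
j1 [655.36834538 -39.21357945 120.        ]
```

```bash
python3 -c "
from h import *
goal(615.6,111.8,165,-103.8)"
```

```text
shift [-0.2089 -0.2646  0.5789] turn [-0.0003 -0.0001 -0.0205] yaw now -104.72 t 6.6
```

```bash
python3 -m inch '[[[-0.1,-0.13,0.1,0,0,-0.02,1],[-0.209,-0.265,0.3,0,0,-0.02,1],[-0.209,-0.265,0.5,0,0,-0.02,1],[-0.209,-0.265,0.579,0,0,-0.02,1],[-0.209,-0.265,0.579,0,0,-0.02,1],[-0.209,-0.265,0.579,0,0,-0.02,1],[-0.209,-0.265,0.579,0,0,-0.02,1],[-0.209,-0.265,0.579,0,0,-0.02,1],[-0.209,-0.265,0.579,0,0,-0.02,1],[-0.209,-0.265,0.579,0,0,-0.02,1]]]'
python3 -c "
from h import *
snap('wrist','w4.png');im=snap('scene','s4.png');cv2.imwrite('pics/c5.png',cv2.resize(im[180:280,220:340,::-1],None,fx=6,fy=6,interpolation=cv2.INTER_CUBIC));goal(615.6,111.8,97,-103.8)"
```

```text
time: 7.85
tool_pos: [615.7, 111.9, 165.0]
tcp_rot: [-3.141, -0.0, -1.812]
contact_force: [0.3, 1.2, -3.2]
grip_width: 54.0
shift [ 5.000e-04 -1.000e-04  3.393e-01] turn [ 0.0001 -0.0002 -0.0003] yaw now -103.81 t 7.95
```

View pics/w4.png

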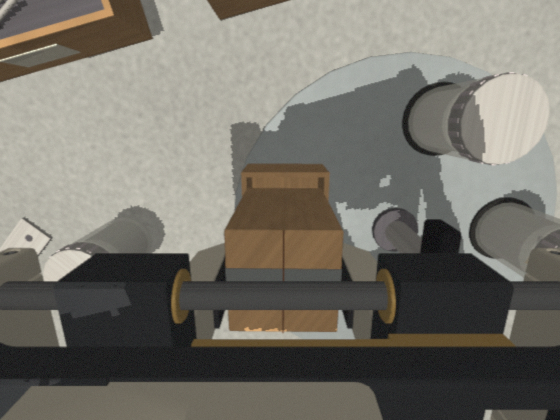

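View pics/c5.png

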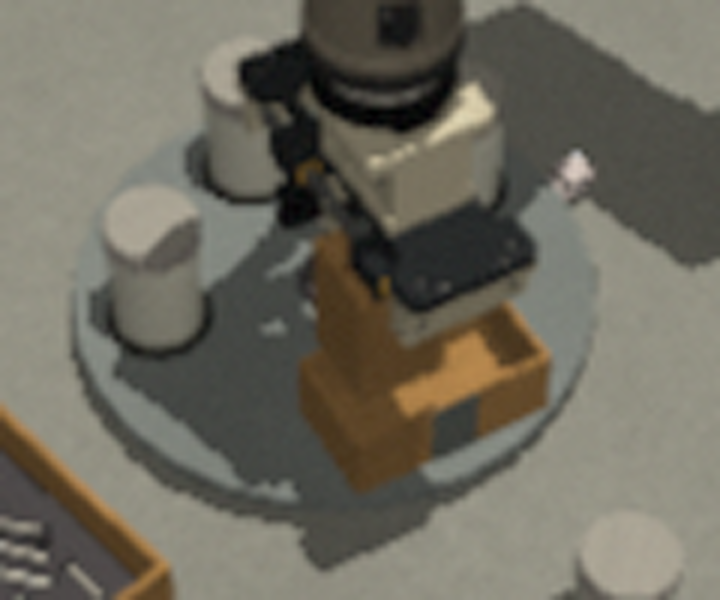

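```bash
python3 -c "
from h import *
A=px('wrist',(242,165),79)[:2];B=px('wrist',(328,165),79)[:2];print(A,B,(A+B)/2,np.linalg.norm(A-B))
a=np.radians(76.2);C=np.array([586.5,119]);print(C-64*np.array([-np.sin(a),np.cos(a)]))"
```

```text
[661.80698468 135.23983028] [645.67376206  69.42102816] [653.74037337 102.33042922] 67.76721615006774
[648.65259391 103.73385871]
```

```bash
python3 - <<'E'
import cv2
im=cv2.imread('pics/w4.png')
cv2.imwrite('pics/c6.png',cv2.resize(im[150:240,220:350],None,fx=6,fy=6,interpolation=cv2.INTER_CUBIC))
E
```

```text
(no output)
```

View pics/c6.png

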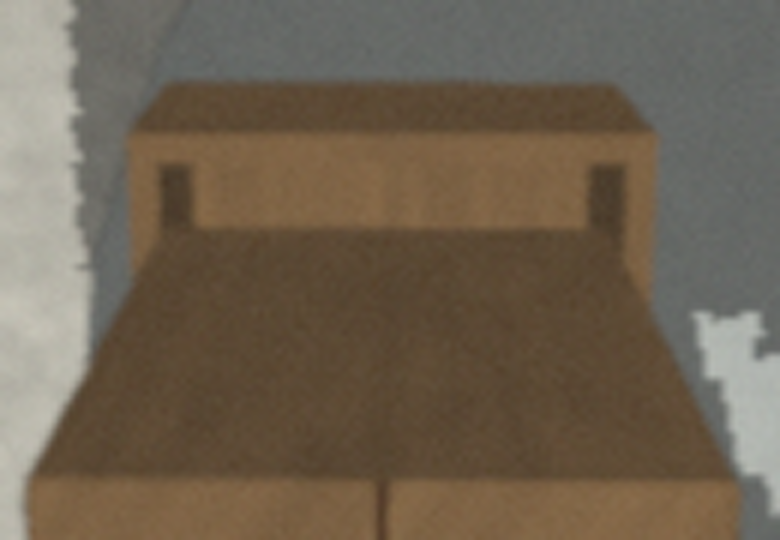

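```bash
python3 -m inch '[[[0,0,0.1,0,0,0,1],[0,0,0.2,0,0,0,1],[0,0,0.28,0,0,0,1],[0,0,0.32,0,0,0,1],[0,0,0.345,0,0,0,1],[0,0,0.345,0,0,0,1],[0,0,0.345,0,0,0,1],[0,0,0.345,0,0,0,-1],[0,0,0.345,0,0,0,-1],[0,0,0.345,0,0,0,-1]]]'
python3 -m inch '[[[0,0,0,0,0,0,-1],[0,0,-0.1,0,0,0,-1],[0,0,-0.3,0,0,0,-1],[0,0,-0.5,0,0,0,-1],[0,0.2,-0.7,0,0,0,-1],[0,0.4,-0.9,0,0,0,-1],[0,0.4,-0.9,0,0,0,-1],[0,0.4,-0.9,0,0,0,-1],[0,0.4,-0.9,0,0,0,-1],[0,0.4,-0.9,0,0,0,-1]]]'
python3 -c "
from h import *
o=bot.get_obs();print(o['tool_pos'],o['tcp_rot']);snap('wrist','w5.png');goal(490,325,270,-103.8)"
```

```text
time: 9.2
tool_pos: [615.9, 111.9, 96.4]
tcp_rot: [-3.141, 0.0, -1.812]
contact_force: [-0.3, 0.2, 0.4]
grip_width: 79.2
time: 10.45
tool_pos: [538.1, 130.7, 274.5]
tcp_rot: [3.139, -0.001, -1.812]
contact_force: [-0.1, -0.1, -1.3]
grip_width: 91.8
[538.14871578 130.71816441 274.49248793] [ 3.13941801e+00 -9.40605699e-04 -1.81242693e+00]
shift [-0.8854  0.4661  0.0237] turn [ 0.0024 -0.001  -0.001 ] yaw now -103.84 t 10.5
```

View pics/w5.png

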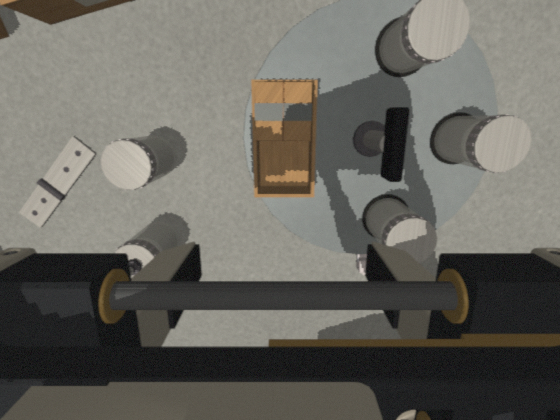

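```bash
python3 - <<'E'
import cv2
im=cv2.imread('pics/w5.png')
cv2.imwrite('pics/c7.png',cv2.resize(im[70:205,240:420],None,fx=4.4,fy=4.4,interpolation=cv2.INTER_CUBIC))
E
```

```text
(no output)
```

View pics/c7.png

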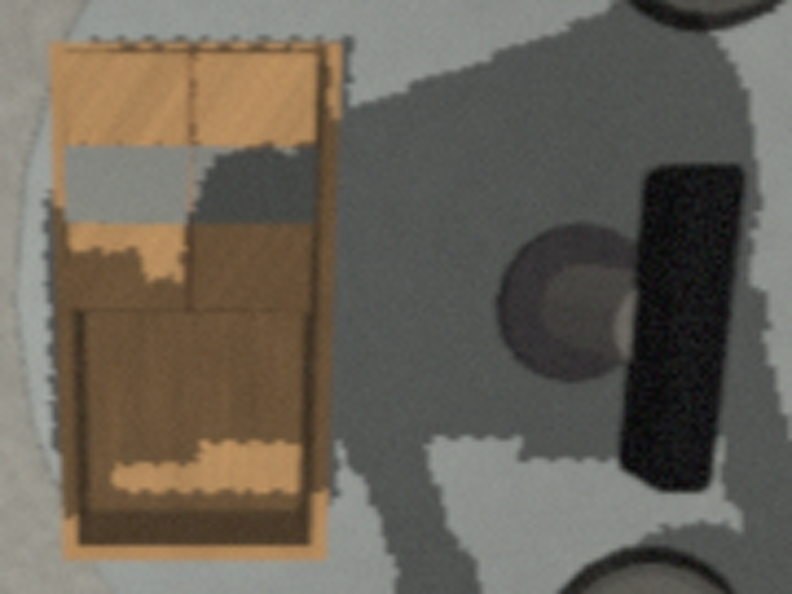

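```bash
python3 - <<'E'
from h import *
o=bot.get_obs()
f=lambda u,v,z:px('wrist',(240+u/4.4,70+v/4.4),z,o)[:2]
ang=lambda v:np.degrees(np.arctan2(v[1],v[0]))
TL,TR,BR,BL=[f(*p,79) for p in [(52,45),(344,45),(328,558),(66,560)]]
C=(TL+TR+BR+BL)/4
print(C,ang(BL-BR),ang(TL-TR),ang(BL-TL),ang(BR-TR),np.linalg.norm(BL-BR),np.linalg.norm(TL-TR),np.linalg.norm(BL-TL))
b1,b2=f(702,167,135),f(674,488,135);print('bar',(b1+b2)/2,np.linalg.norm(b1-b2),ang(b2-b1))
a=np.radians(76.2);X=np.array([np.cos(a),np.sin(a)]);Y=np.array([-X[1],X[0]])
k=[f(*p,122) for p in [(64,52),(320,52),(312,310),(66,310)]]
for p in k:print('carton', (p-C)@X,(p-C)@Y)
print('axis from box',C-108*X)
for p in [(370,262),(366,265)]: print('tab?',px('wrist',p,15,o))
print('boltjar lid',px('wrist',(160,240),90,o))
E
```

```text
[585.54324022 118.22267286] 76.63951141467784 76.20208610389447 166.25118896395085 166.102459209843 69.97828621183903 70.30726228684914 127.87626304204078
bar [561.01827082  16.28645358] 67.72295356032018 167.0031790382368
carton 28.645502917743528 -57.89404688229402
carton -25.59613459721293 -57.895864127786155
carton -25.25292030281714 -4.360825493057234
carton 29.584842860647168 -4.365177315891258
axis from box [559.7816268   13.34017063]
tab? [381.51346037  38.14010593  15.        ]
tab? [378.09883563  44.6862782   15.        ]
boltjar lid [510.61283194 289.02775128  90.        ]
```

```bash
python3 -m inch '[[[-0.25,0.1,0,0,0,0,-1],[-0.5,0.2,0,0,0,0,-1],[-0.75,0.3,0.02,0,0,0,-1],[-0.88,0.46,0.02,0,0,0,-1],[-0.88,0.46,0.02,0,0,0,-1],[-0.88,0.46,0.02,0,0,0,-1],[-0.88,0.46,0.02,0,0,0,-1],[-0.88,0.46,0.02,0,0,0,-1],[-0.88,0.46,0.02,0,0,0,-1],[-0.88,0.46,0.02,0,0,0,-1]]]'
python3 -c "
from h import *
o=bot.get_obs();print(o['tool_pos'],o['tcp_rot']);im=snap('wrist','w6.png');cv2.imwrite('pics/c8.png',cv2.resize(im[100:240,200:380,::-1],None,fx=4.4,fy=4.4,interpolation=cv2.INTER_CUBIC))"
```

```text
time: 11.75
tool_pos: [490.8, 323.6, 271.9]
tcp_rot: [-3.142, -0.0, -1.812]
contact_force: [0.1, -0.5, -0.4]
grip_width: 91.5
[490.81398353 323.64342088 271.88424118] [-3.14154142e+00 -7.29414965e-05 -1.81242595e+00]
```

View pics/w6.png

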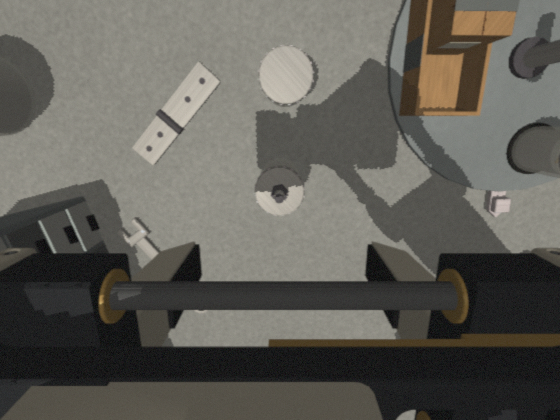

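View pics/c8.png

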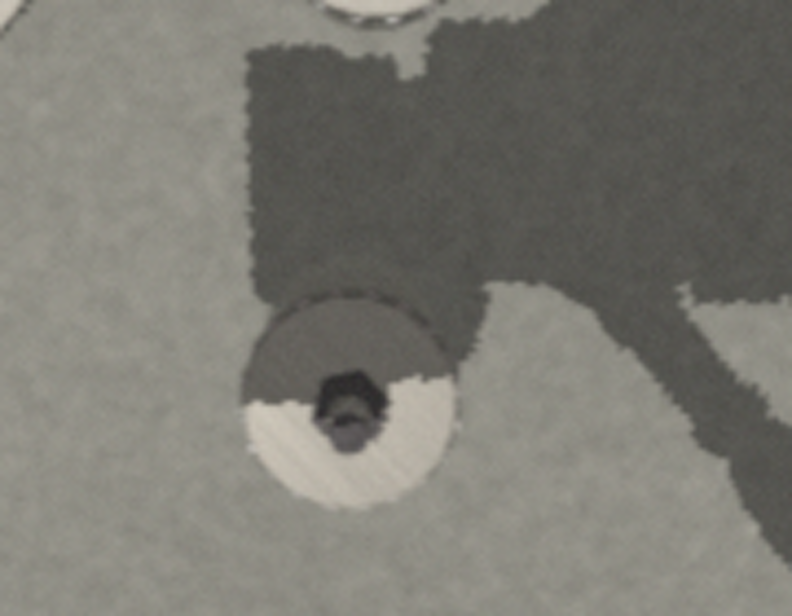

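```bash
python3 - <<'E'
from h import *
im=cv2.imread('pics/w6.png');cv2.imwrite('pics/c9.png',cv2.resize(im[160:240,460:560],None,fx=7,fy=7,interpolation=cv2.INTER_CUBIC))
o=bot.get_obs()
J=px('wrist',(279.5,191.6),90,o);print(J)
print(px('wrist',(200+242/4.4,191.6),90,o)-px('wrist',(200+458/4.4,191.6),90,o))
goal(J[0],J[1],60,-103.8)
E
```

```text
[487.5492133  329.97295135  90.        ]
[13.15279737 53.57350296  0.        ]
shift [-0.0266  0.0232  1.0595] turn [-0.0001 -0.0001 -0.0008] yaw now -103.84 t 11.8
```

View pics/c9.png

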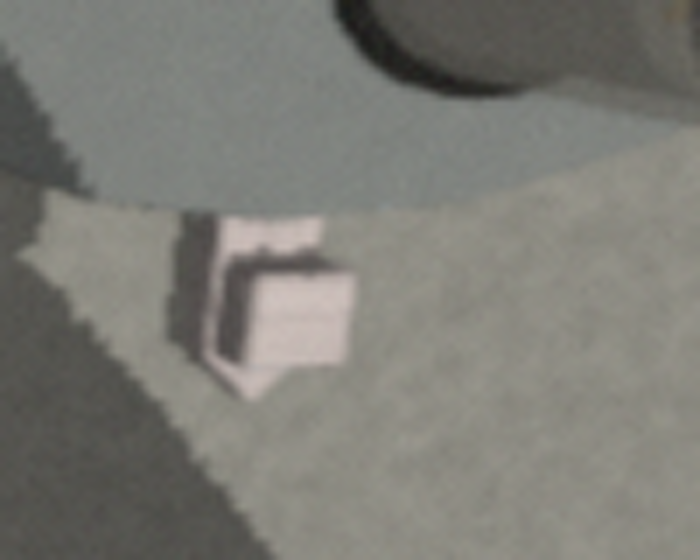

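```bash
python3 - <<'E'
from h import *
o=bot.get_obs();A=np.array([560.4,14.5])
f=lambda u,v,z:px('wrist',(460+u/7,160+v/7),z,o)[:2]
for z in (4,8,12):
    t=f(252,398,z);d=t-A;print(z,t,np.hypot(*d),np.degrees(np.arctan2(d[1],d[0])))
for z in (20,30,40):
    t=f(302,322,z);d=t-A;print('blk',z,t,np.hypot(*d),np.degrees(np.arctan2(d[1],d[0])))
    e=f(262,275,z)-f(245,360,z);print(np.degrees(np.arctan2(e[1],e[0])))
    e=f(356,270,z)-f(347,360,z);print(np.degrees(np.arctan2(e[1],e[0])), np.linalg.norm(f(262,275,z)-f(356,270,z)))
E
```

```text
4 [357.70221489  41.86362392] 204.5364515240975 172.3117124295846
8 [359.63433217  44.3472499 ] 202.9721944116857 171.54393791762206
12 [361.56644946  46.83087588] 201.44494621837345 170.76437991647003
blk 20 [379.00323732  41.46288059] 183.38970101690984 171.54543681291184
-13.820693378665846
-7.607449428392276 18.136683523600077
blk 30 [383.50342798  47.9233125 ] 180.0264286496958 169.30051343347742
-13.82069337866589
-7.607449428392459 17.695575250241347
blk 40 [388.00361863  54.38374441] 176.94978208091845 166.9738440555654
-13.820693378665792
-7.60744942839233 17.25446697688263
```

```bash
python3 -m inch '[[[-0.027,0.023,0.25,0,0,0,-1],[-0.027,0.023,0.5,0,0,0,-1],[-0.027,0.023,0.75,0,0,0,-1],[-0.027,0.023,0.95,0,0,0,-1],[-0.027,0.023,1,0,0,0,-1],[-0.027,0.023,1,0,0,0,-1],[-0.027,0.023,1,0,0,0,-1],[-0.027,0.023,1,0,0,0,-1],[-0.027,0.023,1,0,0,0,-1],[-0.027,0.023,1,0,0,0,-1]]]'
python3 -c "
from h import *
snap('wrist','w7.png')
goal(487.5,330,60,-103.8)"
```

```text
time: 13.05
tool_pos: [487.6, 330.3, 72.3]
tcp_rot: [-3.141, 0.0, -1.812]
contact_force: [-1.0, 0.1, -0.3]
grip_width: 91.8
shift [ 0.0013 -0.      0.0606] turn [-0.0004  0.0002 -0.0004] yaw now -103.82 t 13.1
```

View pics/w7.png

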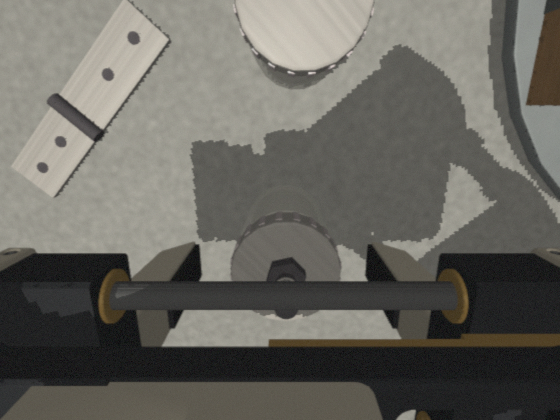

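```bash
python3 -m inch '[[[0,0,0.03,0,0,0,-1],[0,0,0.05,0,0,0,-1],[0,0,0.05,0,0,0,-1],[0,0,0.05,0,0,0,1],[0,0,0.05,0,0,0,1],[0,0,0.05,0,0,0,1],[0,0,0.05,0,0,0,1],[0,0,0.05,0,0,0,1],[0,0,0.05,0,0,0,1],[0,0,0.05,0,0,0,1]]]'
python3 -m inch '[[[0,0,-0.2,0,0,0,1],[0,0,-0.4,0,0,0,1],[0,0,-0.6,0,0,0,1],[0,0,-0.65,0,0,0,1],[0.3,-0.1,-0.65,0,0,0,1],[0.6,-0.3,-0.65,0,0,0,1],[0.6,-0.3,-0.65,0,0,0,1],[0.6,-0.3,-0.65,0,0,0,1],[0.6,-0.3,-0.65,0,0,0,1],[0.6,-0.3,-0.65,0,0,0,1]]]'
python3 -c "
from h import *
snap('wrist','w8.png')
goal(556.9,125.3,165,-103.8)"
```

```text
time: 14.35
tool_pos: [487.5, 330.1, 62.0]
tcp_rot: [-3.142, -0.0, -1.812]
contact_force: [-0.1, -1.7, 1.5]
grip_width: 55.3
time: 15.6
tool_pos: [516.6, 200.7, 191.6]
tcp_rot: [3.141, -0.0, -1.81]
contact_force: [0.7, 0.4, -3.5]
grip_width: 55.4
shift [ 0.3177 -0.2848  0.1332] turn [ 0.0004 -0.0001  0.0019] yaw now -103.71 t 15.65
```

View pics/w8.png

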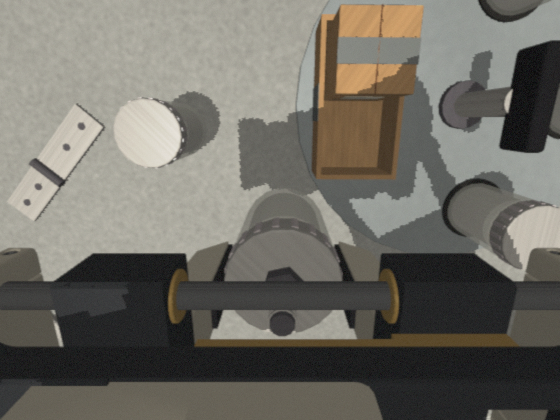

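```bash
python3 -m inch '[[[0.15,-0.15,0,0,0,0,1],[0.318,-0.285,0,0,0,0,1],[0.318,-0.285,0,0,0,0,1],[0.318,-0.285,0,0,0,0,1],[0.318,-0.285,0,0,0,0,1],[0.318,-0.285,0,0,0,0,1],[0.318,-0.285,0,0,0,0,1],[0.318,-0.285,0.05,0,0,0,1],[0.318,-0.285,0.05,0,0,0,1],[0.318,-0.285,0.05,0,0,0,1]]]'
python3 -c "
from h import *
im=snap('wrist','w9.png');cv2.imwrite('pics/c10.png',cv2.resize(im[100:280,200:370,::-1],None,fx=4,fy=3.3,interpolation=cv2.INTER_CUBIC))
im=snap('scene','s9.png');cv2.imwrite('pics/c11.png',cv2.resize(im[180:280,220:340,::-1],None,fx=6,fy=6,interpolation=cv2.INTER_CUBIC))
goal(556.9,125.3,97,-103.8)"
```

```text
time: 16.9
tool_pos: [557.2, 124.0, 181.7]
tcp_rot: [3.141, -0.0, -1.812]
contact_force: [0.1, -0.6, -2.6]
grip_width: 55.7
shift [-0.0059  0.004   0.425 ] turn [-0.0004  0.     -0.0005] yaw now -103.82 t 17.0
```

View pics/c10.png

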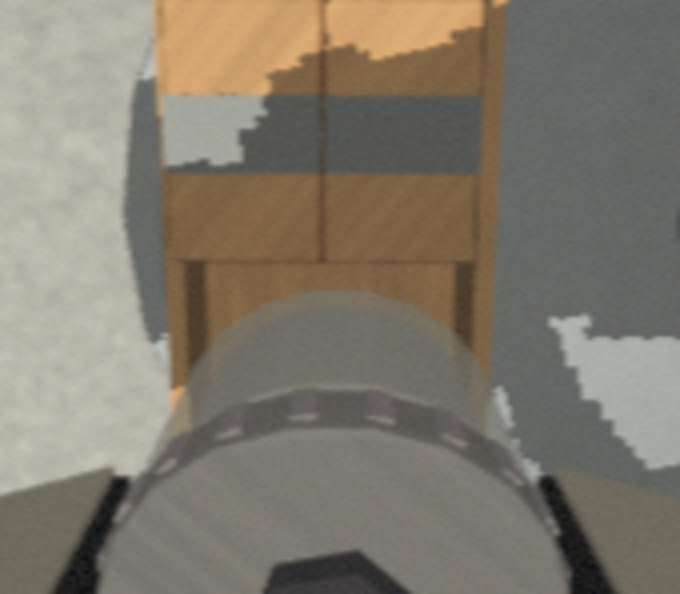

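View pics/c11.png

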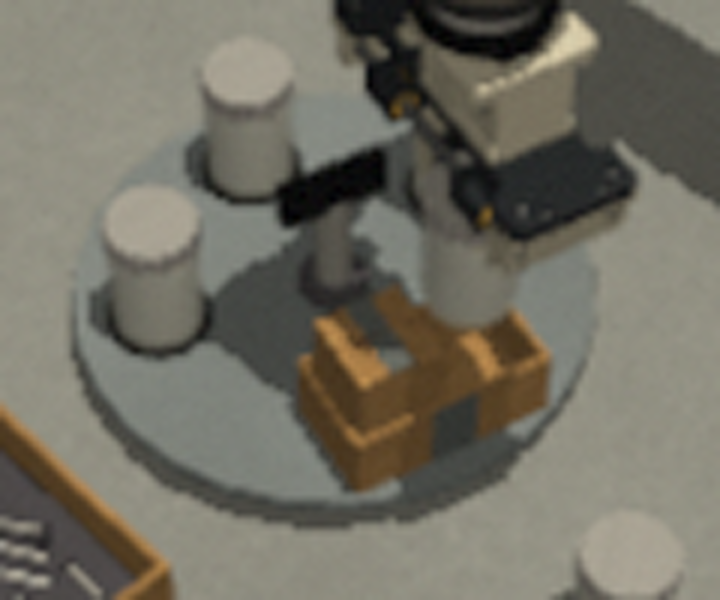

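```bash
python3 -m inch '[[[-0.006,0.004,0.1,0,0,0,1],[-0.006,0.004,0.2,0,0,0,1],[-0.006,0.004,0.28,0,0,0,1],[-0.006,0.004,0.34,0,0,0,1],[-0.006,0.004,0.39,0,0,0,1],[-0.006,0.004,0.415,0,0,0,1],[-0.006,0.004,0.425,0,0,0,1],[-0.006,0.004,0.425,0,0,0,1],[-0.006,0.004,0.425,0,0,0,1],[-0.006,0.004,0.425,0,0,0,1]]]'
python3 -c "
from h import *
im=snap('wrist','w10.png')
im=snap('scene','s10.png');cv2.imwrite('pics/c12.png',cv2.resize(im[180:280,220:340,::-1],None,fx=6,fy=6,interpolation=cv2.INTER_CUBIC))"
```

```text
time: 18.25
tool_pos: [556.9, 125.4, 97.2]
tcp_rot: [-3.141, 0.0, -1.812]
contact_force: [-1.2, -0.2, -3.4]
grip_width: 55.5
```

View pics/w10.png

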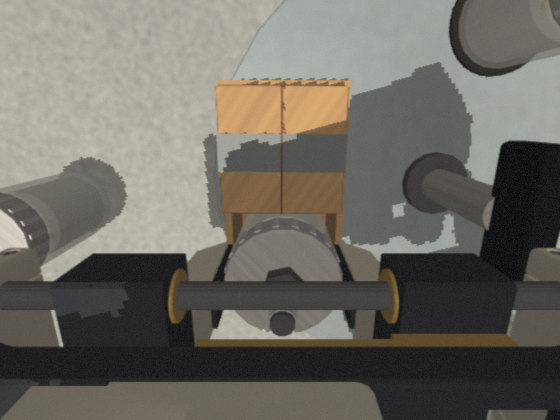

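View pics/c12.png

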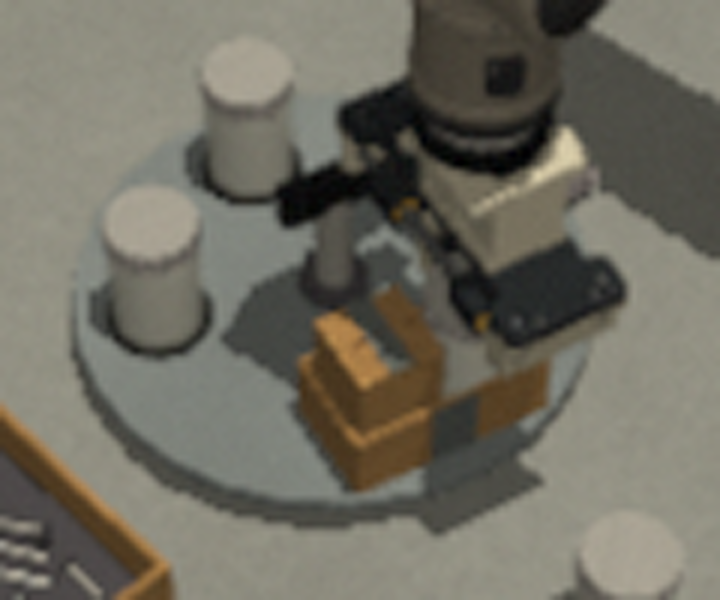

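Jar is in the box with no contact force. Release and rise, shifting back for a view.

```bash
python3 -m inch '[[[0,0,0.005,0,0,0,1],[0,0,0.005,0,0,0,-1],[0,0,0.005,0,0,0,-1],[0,0,0.005,0,0,0,-1],[0,0,0.005,0,0,0,-1],[0,0,0.005,0,0,0,-1],[0,0,-0.1,0,0,0,-1],[0,0,-0.3,0,0,0,-1],[0,0,-0.6,0,0,0,-1],[0.1,0,-0.9,0,0,0,-1]]]'
python3 -m inch '[[[0.3,0.1,-0.05,0,0,0,-1],[0.3,0.2,-0.05,0,0,0,-1],[0.3,0.2,-0.05,0,0,0,-1],[0.3,0.2,-0.05,0,0,0,-1],[0.3,0.2,-0.05,0,0,0,-1],[0.3,0.2,-0.05,0,0,0,-1],[0.3,0.2,-0.05,0,0,0,-1],[0.3,0.2,-0.05,0,0,0,-1],[0.3,0.2,-0.05,0,0,0,-1],[0.3,0.2,-0.05,0,0,0,-1]]]'
python3 -c "
from h import *
o=bot.get_obs();print(o['tool_pos'],o['tcp_rot']);im=snap('wrist','w11.png');cv2.imwrite('pics/c13.png',cv2.resize(im[60:240,200:400,::-1],None,fx=4,fy=3.3,interpolation=cv2.INTER_CUBIC))"
```

```text
time: 19.6
tool_pos: [551.8, 106.8, 277.8]
tcp_rot: [3.141, 0.0, -1.81]
contact_force: [0.2, -0.1, -0.4]
grip_width: 91.8
time: 20.85
tool_pos: [498.9, 57.5, 286.2]
tcp_rot: [-3.141, -0.0, -1.812]
contact_force: [1.0, -0.6, 0.5]
grip_width: 91.6
[498.87791264  57.46802359 286.21833234] [-3.14147265e+00 -8.09739513e-05 -1.81192627e+00]
```

View pics/w11.png

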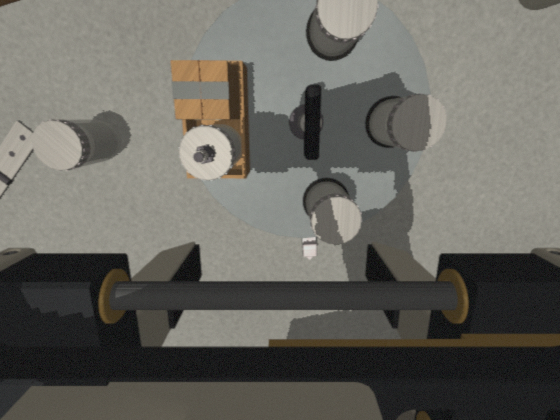

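View pics/c13.png

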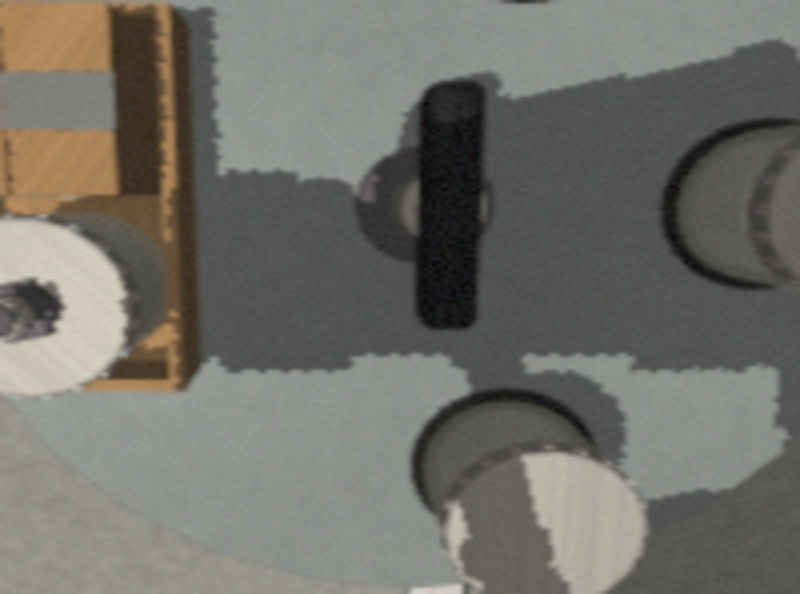

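```bash
python3 - <<'E'
from h import *
im=cv2.imread('pics/w11.png');cv2.imwrite('pics/c14.png',cv2.resize(im[220:275,280:345],None,fx=9,fy=9,interpolation=cv2.INTER_CUBIC))
cv2.imwrite('pics/c15.png',cv2.resize(im[50:190,160:330],None,fx=4.5,fy=4.2,interpolation=cv2.INTER_CUBIC))
E
```

```text
(no output)
```

View pics/c14.png

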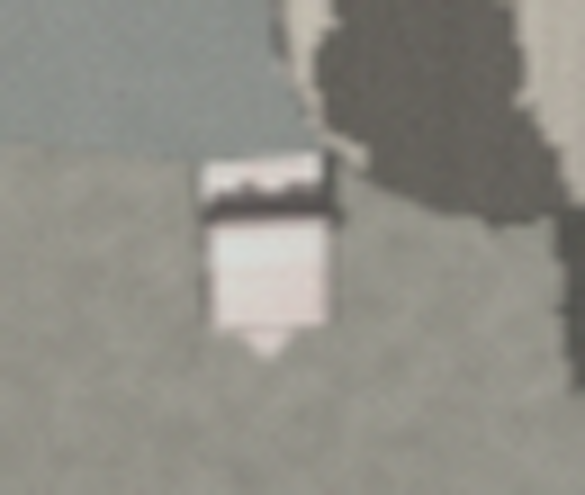

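View pics/c15.png

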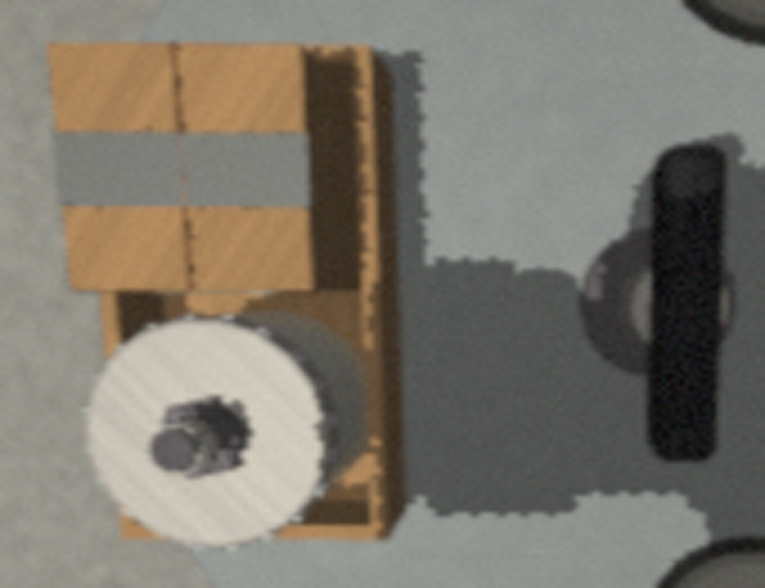

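```bash
python3 - <<'E'
from h import *
o=bot.get_obs();f=lambda u,v,z:px('wrist',(u,v),z,o)[:2]
ang=lambda v:np.degrees(np.arctan2(v[1],v[0]))
b=lambda u,v:f(160+u/4.5,50+v/4.2,135)
e1,e2=(b(655,152)+b(724,152))/2,(b(649,458)+b(716,458))/2
B=(e1+e2)/2;print('bar',B,np.linalg.norm(e1-e2),ang(e2-e1), ang(b(649,440)-b(655,170)),ang(b(717,440)-b(724,170)))
J=f(206,152.9,124);print('jar',J)
t=f(309.8,259.2,6);
for A in (B,np.array([560.4,14.5])):
    print('tip',t,ang(t-A),np.linalg.norm(t-A),'jar',ang(J-A),np.linalg.norm(J-A))
for z in(10,20,30):print(f(310,250,z),ang(f(310,250,z)-A))
a=np.radians(76.2);X=np.array([np.cos(a),np.sin(a)]);Y=np.array([-X[1],X[0]]);C=np.array([560.4,14.5])+108*X
print((J-C)@X,(J-C)@Y)
k=[b(u,v) for u,v in [(48,45),(303,45),(313,290),(70,292)]]
k=[f(160+u/4.5,50+v/4.2,122) for u,v in [(48,45),(303,45),(313,290),(70,292)]];m=np.mean(k,0);print('carton',(m-C)@X,(m-C)@Y)
goal(560.4,14.8,105,-103.8)
E
```

```text
bar [559.95360544  14.73255878] 67.59062587753424 166.47624698174621 166.12247993408354 166.70279549090282
jar [557.33386183 125.58240956]
tip [358.61513308  50.6563621 ] 169.8834627800592 204.5182145853316 jar 91.35383417932418 110.88080300340496
tip [358.61513308  50.6563621 ] 169.84138963842761 204.99857325733484 jar 91.58109805483501 111.12471784894058
[375.39137948  46.99784894] 170.037296998815
[379.90910705  46.85678472] 169.83648863595323
[384.42683462  46.7157205 ] 169.62564148242282
-0.8554407213689742 29.474503117009
carton 0.5488535177328077 -30.305619728738964
shift [ 0.1335 -0.3496  0.9062] turn [-0.0002 -0.0001 -0.0003] yaw now -103.82 t 20.9
```

```bash
python3 -m inch '[[[0.133,-0.2,0,0,0,0,-1],[0.133,-0.35,0,0,0,0,-1],[0.133,-0.35,0.2,0,0,0,-1],[0.133,-0.35,0.45,0,0,0,-1],[0.133,-0.35,0.65,0,0,0,-1],[0.133,-0.35,0.7,0,0,0,-1],[0.133,-0.35,0.7,0,0,0,-1],[0.133,-0.35,0.7,0,0,0,-1],[0.133,-0.35,0.7,0,0,0,-1],[0.133,-0.35,0.7,0,0,0,-1]]]'
python3 -c "
from h import *
im=snap('wrist','w12.png');goal(560.4,14.8,106,-103.8)"
```

```text
time: 22.15
tool_pos: [560.9, 14.9, 147.0]
tcp_rot: [-3.14, 0.0, -1.812]
contact_force: [-0.5, 0.8, 0.1]
grip_width: 92.3
shift [0.0009 0.0018 0.2042] turn [-0.0015  0.     -0.0002] yaw now -103.81 t 22.2
```

View pics/w12.png

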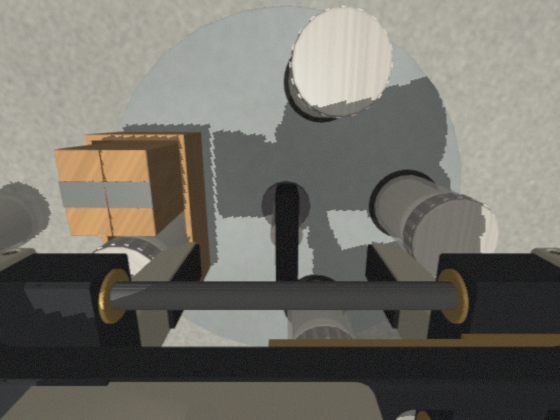

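```bash
python3 -m inch '[[[0,0,0.07,0,0,0,-1],[0,0,0.14,0,0,0,-1],[0,0,0.2,0,0,0,-1],[0,0,0.2,0,0,0,-1],[0,0,0.2,0,0,0,0.5],[0,0,0.2,0,0,0,1],[0,0,0.2,0,0,0,1],[0,0,0.2,0,0,0,1],[0,0,0.2,0,0,0,1],[0,0,0.2,0,0,0,1]]]'
python3 -c "
from h import *
im=snap('wrist','w13.png');goal(560.4,14.8,106,-25)"
```

```text
time: 23.45
tool_pos: [560.5, 14.9, 106.2]
tcp_rot: [-3.142, -0.0, -1.812]
contact_force: [-0.2, 0.3, 0.1]
grip_width: 36.5
shift [0.0005 0.0003 0.0009] turn [ 1.0000e-04 -1.0000e-04 -1.7515e+00] yaw now -103.82 t 23.5
```

```bash
python3 -m inch '[[[0,0,0,0,0,0,1],[0,0,0,0,0,0,1],[0,0,0,0,0,0,1],[0,0,0,0,0,0,1],[0,0,0,0,0,0,1],[0,0,0,0,0,0,1],[0,0,0,0,0,-0.05,1],[0,0,0,0,0,-0.1,1],[0,0,0,0,0,-0.15,1],[0,0,0,0,0,-0.2,1]]]'
python3 -c "
from h import *
im=snap('wrist','w14.png');print(bot.get_obs()['contact_force'],bot.get_obs()['moment']);goal(560.4,14.8,106,-25)"
```

```text
time: 24.75
tool_pos: [560.0, 13.0, 106.1]
tcp_rot: [3.141, -0.003, -1.654]
contact_force: [-1.5, -8.4, 1.0]
grip_width: 20.0
[-2.15174415 -7.47287288  0.45874376] [-1.36073379  0.43225986  0.02331252]
shift [-0.0093 -0.0011  0.0006] turn [ 0.0035 -0.0028 -1.5476] yaw now -94.64 t 24.8
```

View pics/w14.png

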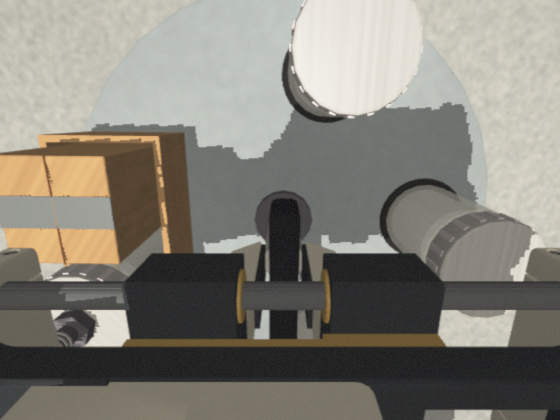

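```bash
python3 -m inch '[[[0,0,0,0,0,0,1],[0,0,0,0,0,0,1],[0,0,0,0,0,0,1],[0,0,0,0,0,0,1],[0,0,0,0,0,0,1],[0,0,0,0,0,0,1],[0,0,0,0,0,0,1],[0,0,0,0,0,0,1],[0,0,0,0,0,0,1],[0,0,0,0,0,0,1]]]'
python3 -c "
from h import *
im=snap('wrist','w15.png');print(bot.get_obs()['contact_force'],bot.get_obs()['moment']);goal(560.4,14.8,106,-25)
im=snap('scene','s15.png');cv2.imwrite('pics/c16.png',cv2.resize(im[160:290,210:350,::-1],None,fx=5,fy=4.5,interpolation=cv2.INTER_CUBIC))"
```

```text
time: 26.05
tool_pos: [560.0, 13.0, 106.1]
tcp_rot: [3.141, -0.003, -1.655]
contact_force: [-2.4, -7.9, 1.8]
grip_width: 19.9
[-2.33189273 -8.05599218  0.80755719] [-1.36730716  0.45574857  0.01075343]
shift [-0.0093 -0.0012  0.0006] turn [ 0.0036 -0.0028 -1.5513] yaw now -94.81 t 26.1
```

View pics/w15.png

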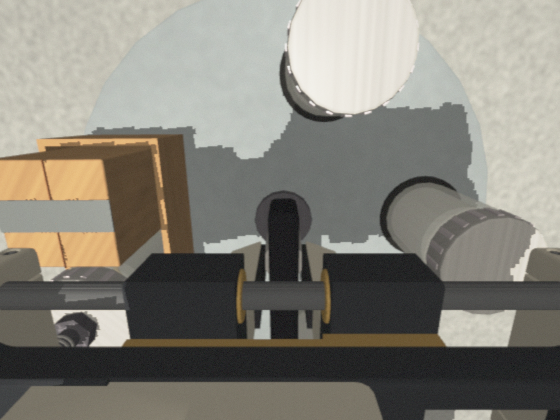

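View pics/c16.png

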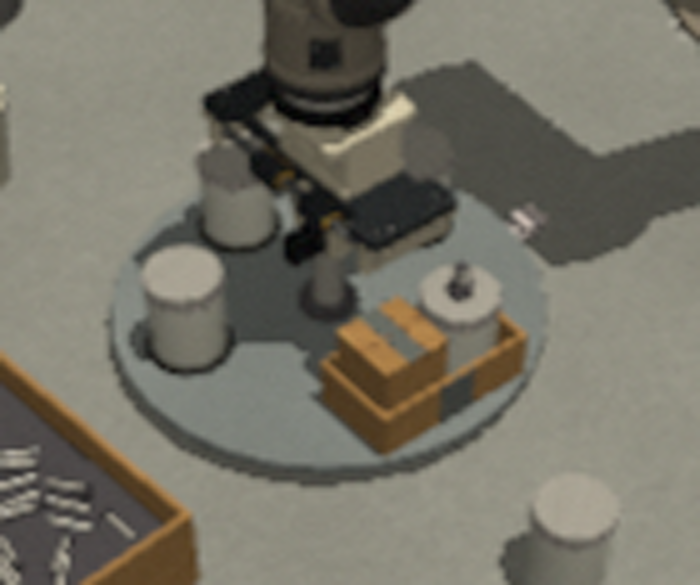

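```bash
python3 - <<'E'
import cv2
im=cv2.imread('pics/w15.png')
cv2.imwrite('pics/c17.png',cv2.resize(im[190:350,215:355],None,fx=4.5,fy=3.7,interpolation=cv2.INTER_CUBIC))
E
```

```text
(no output)
```

View pics/c17.png

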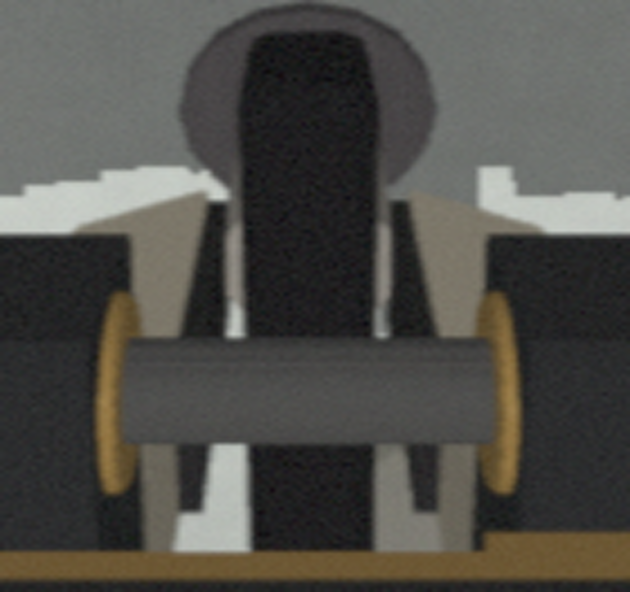

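```bash
python3 -m inch '[[[0,0,0,0,0,0,0.3],[0,0,0,0,0,0,0.3],[0,0,0,0,0,0,0.3],[0,0,-0.025,0,0,0,0.3],[0,0,-0.05,0,0,0,0.3],[0,0,-0.05,0,0,0,0.3],[0,0,-0.05,0,0,0,0.3],[0,0,-0.05,0,0,0,0.3],[0,0,-0.05,0,0,0,0.3],[0,0,-0.05,0,0,0,0.3]]]'
python3 -c "
from h import *
im=snap('wrist','w16.png');goal(560,13,116,-94.6)
import cv2
cv2.imwrite('pics/c18.png',cv2.resize(im[190:350,215:355,::-1],None,fx=4.5,fy=3.7,interpolation=cv2.INTER_CUBIC))"
```

```text
time: 27.4
tool_pos: [560.5, 14.9, 116.1]
tcp_rot: [3.141, -0.0, -1.655]
contact_force: [0.3, -1.8, -0.5]
grip_width: 31.9
shift [0.0097 0.0015 0.0007] turn [ 0.0001 -0.0002 -0.0047] yaw now -94.81 t 27.45
```

View pics/c18.png

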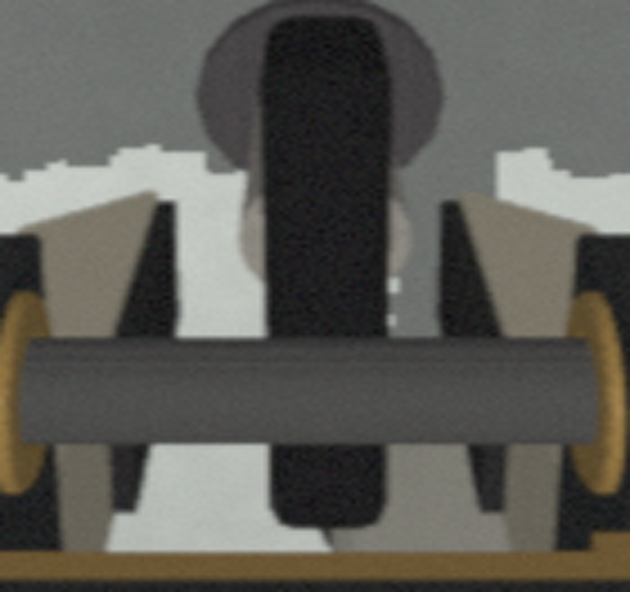

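```bash
python3 -m inch '[[[0.01,0,0,0,0,0,0.3],[0.01,0,0,0,0,0,0.3],[0.01,0,0,0,0,0,1],[0.01,0,0,0,0,0,1],[0.01,0,0,0,0,0,1],[0.01,0,0,0,0,0,1],[0.01,0,0,0,0,0,1],[0.01,0,0,0,0,0,1],[0.01,0,0,0,0,0,1],[0.01,0,0,0,0,0,1]]]'
python3 -c "
from h import *
im=snap('wrist','w17.png');goal(560,13,116,-25)
print(bot.get_obs()['contact_force'],bot.get_obs()['moment'])
cv2.imwrite('pics/c19.png',cv2.resize(im[190:350,215:355,::-1],None,fx=4.5,fy=3.7,interpolation=cv2.INTER_CUBIC))"
```

```text
time: 28.7
tool_pos: [560.3, 12.8, 116.2]
tcp_rot: [-3.142, -0.0, -1.655]
contact_force: [-0.3, -2.8, -0.5]
grip_width: 13.9
shift [-0.0008  0.0017  0.001 ] turn [ 1.0000e-04 -3.0000e-04 -1.5515e+00] yaw now -94.82 t 28.75
[ 0.0670122  -1.79956415 -0.60383388] [-0.24546686  0.0406548  -0.02251227]
```

View pics/c19.png

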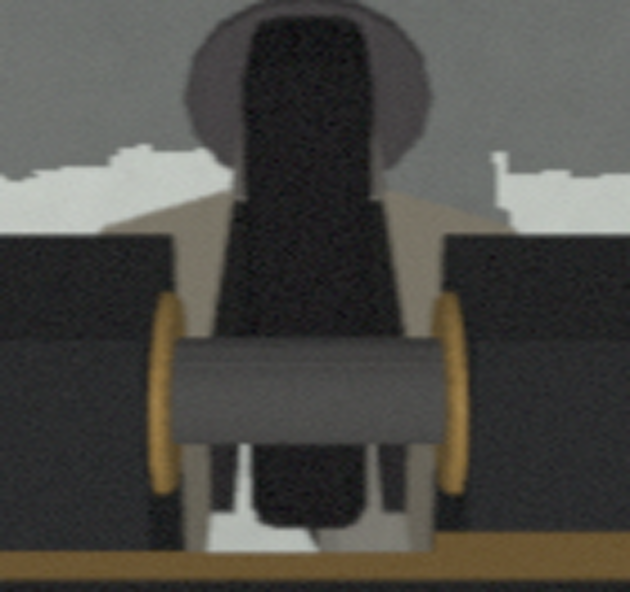

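```bash
python3 -m inch '[[[0,0,0,0,0,-0.04,1],[0,0,0,0,0,-0.11,1],[0,0,0,0,0,-0.2,1],[0,0,0,0,0,-0.3,1],[0,0,0,0,0,-0.4,1],[0,0,0,0,0,-0.5,1],[0,0,0,0,0,-0.6,1],[0,0,0,0,0,-0.68,1],[0,0,0,0,0,-0.74,1],[0,0,0,0,0,-0.77,1]]]'
python3 -c "
from h import *
goal(560,13,116,-25.8);o=bot.get_obs();print(o['joint_positions'],o['moment'])"
```

```text
time: 30.0
tool_pos: [560.4, 12.5, 116.2]
tcp_rot: [3.141, -0.001, -1.048]
contact_force: [0.3, -4.2, -0.3]
grip_width: 13.8
shift [-0.0031  0.0006  0.001 ] turn [ 5.000e-04 -8.000e-04 -7.614e-01] yaw now -60.06 t 30.0
[-1.13943015e-01  5.14629990e-01  1.57707887e+00 -8.34234514e-04
  1.04960900e+00  9.34763512e-01] [-0.60535018  0.02281564 -0.16115385]
```

```bash
python3 -m inch '[[[0,0,0,0,0,-0.04,1],[0,0,0,0,0,-0.11,1],[0,0,0,0,0,-0.2,1],[0,0,0,0,0,-0.3,1],[0,0,0,0,0,-0.4,1],[0,0,0,0,0,-0.5,1],[0,0,0,0,0,-0.6,1],[0,0,0,0,0,-0.68,1],[0,0,0,0,0,-0.74,1],[0,0,0,0,0,-0.76,1]]]'
python3 -m inch '[[[0,0,0,0,0,0,1],[0,0,0,0,0,0,1],[0,0,0,0,0,0,1],[0,0,0,0,0,0,1],[0,0,0,0,0,0,1],[0,0,0,0,0,0,1],[0,0,0,0,0,0,1],[0,0,0,0,0,0,1],[0,0,0,0,0,0,1],[0,0,0,0,0,0,1]]]'
python3 -c "
from h import *
goal(560,13,116,-25.8);o=bot.get_obs();print(o['moment'])
snap('wrist','w18.png');im=snap('scene','s18.png');cv2.imwrite('pics/c20.png',cv2.resize(im[160:290,210:350,::-1],None,fx=5,fy=4.5,interpolation=cv2.INTER_CUBIC));snap('side','d18.png')"
```

```text
time: 31.25
tool_pos: [560.7, 12.3, 116.2]
tcp_rot: [3.141, -0.001, -0.451]
contact_force: [1.5, -5.4, -0.7]
grip_width: 13.8
time: 32.5
tool_pos: [560.6, 12.3, 116.2]
tcp_rot: [3.141, -0.001, -0.452]
contact_force: [0.3, -5.5, -1.0]
grip_width: 14.0
shift [-0.0042 -0.0016  0.001 ] turn [ 0.0008 -0.0013 -0.0024] yaw now -25.91 t 32.5
[-0.87354339 -0.19986256  0.06564128]
```

View pics/w18.png

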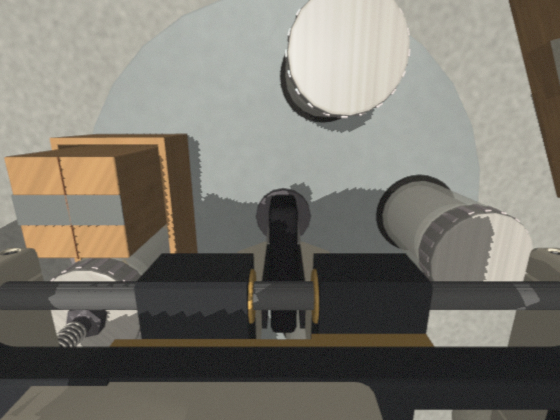

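View pics/c20.png

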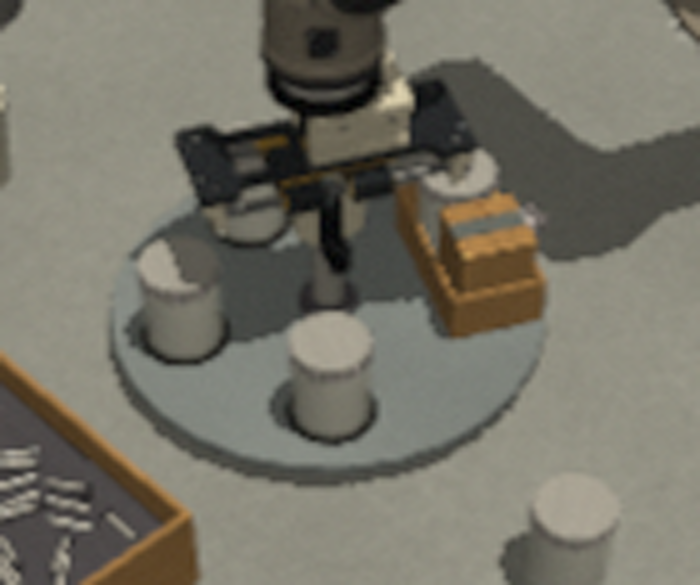

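View pics/d18.png

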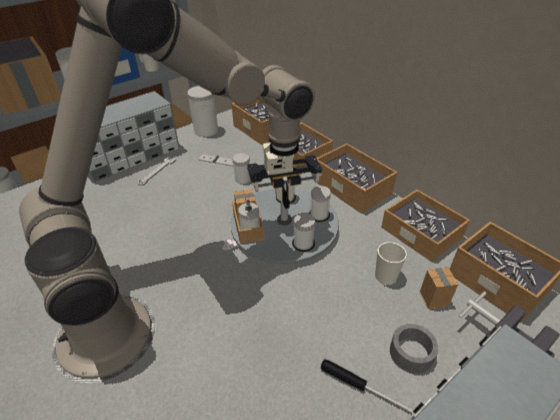

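```bash
python3 - <<'E'
import cv2
im=cv2.imread('pics/d18.png')
cv2.imwrite('pics/c21.png',cv2.resize(im[180:260,215:345],None,fx=6,fy=6,interpolation=cv2.INTER_CUBIC))
E
```

```text
(no output)
```

View pics/c21.png

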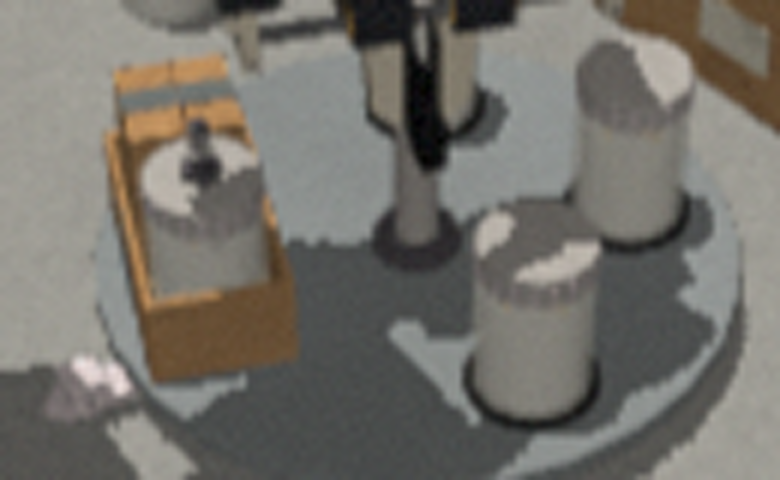

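```bash
python3 - <<'E'
from h import *
f=lambda u,v,z:px('side',(215+u/6,180+v/6),z)[:2]
g=lambda u,v,z:px('scene',(210+u/5,160+v/4.5),z)[:2]
ang=lambda v:np.degrees(np.arctan2(v[1],v[0]))
A=f(415,245,34);J=f(203,177,124);t=f(92,385,15);b=f(100,372,25);tip=f(45,412,6)
print('A',A,'J',J,'tab',t,b,tip,ang(J-A),np.linalg.norm(J-A),ang(t-A),ang(b-A),ang(tip-A))
A0=np.array([560.4,13]);
js=g(458,175,124);print('scene jar',js,ang(js-A0),np.linalg.norm(js-A0)); print('tab scene',g(525,218,12),ang(g(525,218,12)-A0))
# arms: other lids in side for cross-check
for n,p in [('jar180?',(537,243)),('j106',(635,80))]:
    q=f(*p,120);print(n,q,ang(q-A0),np.linalg.norm(q-A0))
print('side jar rel A0',ang(J-A0),'tab rel A0',ang(t-A0),ang(tip-A0))
E
```

```text
A [554.67238271   5.2875109 ] J [447.77786772  26.06400502] tab [387.54969249  43.03719234] [390.48773873  39.11853012] [364.64784583  50.15203277] 169.00087531724427 108.89490365473424 167.27163214127364 168.3568925526113 166.7158139977487
scene jar [456.37453475  39.95335602] 165.47391066521791 107.46060125534783
tab scene [378.65987194  40.97358324] 171.24966058445125
jar180? [538.04576018 -99.47255391] -101.2412075167208 114.67252251834839
j106 [649.37539024 -43.83057248] -32.56728148630292 105.57620014461563
side jar rel A0 173.38334358650366 tab rel A0 170.1418284675305 169.25358086384367
```

```bash
python3 -c "
from h import *
o=bot.get_obs();print(o['grip_width'],o['tool_pos'],abs(o['dq']).max());print(bot.close_job())"
```

```text
13.79264665386106 [560.62494306  12.33484279 116.21416887] 0.0014643154863322883
the job is handed in; nothing more can be done
None
```

I've handed in the job at about 32.7 s: the bolt jar and the carton nearest the robot stand side by side in the carousel's box. The carousel is turned so the jar is at the front, with the gripper still holding the turning bar. `close_job` gave no verdict.

**Box:** After release, before the turn, the wrist camera put the jar at about x -1, y +29 mm in the box. The carton was at about x 0.5, y -30 mm. Later pictures showed both upright.

**Bar grip:** My first try closed at 20 mm because the fingertips caught the post under the bar. I went up 10 mm, re-centred and gripped again at 13.8–14 mm, which matches the 14 mm bar. At hand-in the arm was still, and the grasp point was about 15 mm above the bar's centre.

**Jar against the pointer tab:** The jar sits at about 169.3° by the gripper's angle, and the tab at about 169.5° by the wrist camera. The tolerance is about ±9°. The two coarser fixed cameras disagreed more:

| Camera | Jar | Tab |
|---|---|---|
| Side | 169–173° | 167–170° |
| Scene (view of the jar partly blocked) | 165.5° | 171° |

The largest gap was about 6°, still within tolerance.

**Bystanders:** None of the bench items looked moved in the last pictures, but I did not re-measure them.

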